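# Fill the spice-tin tube to the red line

## Task

Stack flat spice tins lid up inside the white tube so that the lid of the topmost tin is level with the red line on the tube. Of the three tins on the worktop, two together make just that height; leave the third standing where it is.

Things in the scene. Friction and masses are not known exactly. Their poses are not given: they have to be found in the camera images.
- tube: Empty upright tube for spice tins, fixed: wooden foot (104 mm wide, 10 mm thick, its top is the tube's floor), two curved white walls, 74 mm inside, 82 outside, rim 65 mm above the worktop. Between the walls two finger openings 39 mm wide, from floor to top: fingers holding a tin can go down through them. Origin: centre of the foot's underside; z up the axis; openings toward +y and -y, walls +x and -x.
- red_line (a point): Point on the tube's axis at the height of the middle of the red line (2.5 mm broad) that runs round both walls: 52 mm above the worktop, 42 mm above the tube's floor.
- tin_low: Round flat spice tin, bare metal body with a yellow slip-on lid, 58 mm diameter, 18 mm tall, about 60 g; closed and solid, all round alike, so it can be gripped across its sides at any yaw. Stands lid up on the worktop, well clear of its neighbours. Origin at the centre of its underside, z up through the lid.
- tin_mid: Round flat spice tin, bare metal body with a blue slip-on lid, 58 mm diameter, 24 mm tall, about 80 g; closed and solid, all round alike, so it can be gripped across its sides at any yaw. Stands lid up on the worktop, well clear of its neighbours. Origin at the centre of its underside, z up through the lid.
- tin_deep: Round flat spice tin, bare metal body with a green slip-on lid, 58 mm diameter, 32 mm tall, about 100 g; closed and solid, all round alike, so it can be gripped across its sides at any yaw. Stands lid up on the worktop, well clear of its neighbours. Origin at the centre of its underside, z up through the lid.
Not all that is in view belongs to the job. There is more than one size of the tin_mid; the job needs the largest. There is more than one size of the tin_low; the one meant has the size given above.

How it is judged:
At the end, for the whole second after the job is handed in: The yellow-lidded and the blue-lidded tin stand upright (within 10 degrees) and at rest one on the other inside the tube, each within 15 mm of its axis, the top of the upper one within 4 mm of the height of the red line; the green-lidded tin stands upright within 40 mm of where it was (horizontal distance between each of tin_low, tin_mid and tube below 0.015 m and angle between each of tin_low, tin_mid, tin_deep's own z axis and vertical below 0.175 rad and z of each of tin_low, tin_mid in the frame of tube above 0.006 m and linear speed of each of tin_low, tin_mid below 0.02 m/s and (z of tin_low in the frame of tube between 0.03 and 0.038 m or z of tin_mid in the frame of tube between 0.024 and 0.032 m) and distance of tin_deep from where it was at the start of the episode below 0.04 m); the robot touches nothing.
It also fails if it takes over 54 s, if anything falls off the work surface, if the arm or the gripper's body presses on something with over 40 N, if the wrist force passes 120 N, or if a joint passes its speed limit or range.

## Robot

A 6-joint arm with a two-finger parallel gripper is mounted at the origin on a cart in front of the work surface, level with it; the furniture and walls round the work are solid. World frame = base frame: x ahead of the robot, y to its left, z up, the work surface at z = 0. Lengths are in m, angles in rad, forces in N, time in s.
With the tool pointing down it reaches from about 0.3 to 0.85 m from the base axis. Payload 4.2 kg.
Tool frame: the origin (TCP) lies between the finger pads; the fingertips stand 8 mm ahead of it and the grasp point (between the pads) lies 11 mm behind it; x points along the fingers, z is the direction in which the jaws open and shut, and the axes are right-handed (so a half turn about x gives the same grasp; the last joint's range is limited). The gripper opens to 91 mm and grips with 3 to 60 N. Pads are 32 mm wide; open, the fingers measure 118 mm over their backs; the gripper's body (76 mm by 178 mm) begins 60 mm behind the grasp point.
Start: joints at [1.316, 0.32, 1.565, -0, 1.257, -0.02], TCP at [0.134, 0.559, 0.222] pointing down, gripper open.
Joint ranges: [-3.11, 3.11], [-0.84, 2.01], [0.21, 2.61], [-1.34, 4.49], [0.05, 2.63], [-2.56, 2.56]. Speed limits (rad/s): [2.57, 2.57, 3.14, 3.14, 3.14, 3.14].

## Interface

Orientations are given as a unit quaternion [w, x, y, z].
In Python, from plant import env gives the robot as it stands. The module is installed in compiled form; this text tells all that it offers.
- The arm moves only by the tool servo_tool, never from a script. Its argument "motion" is a list of rows, each an object of numbers: "grip": the closure in counts, from 0 (fully open) to 255 (shut); "tx", "ty", "tz": the shift along the tool's x, y, z in mm; "turn": the turn about the tool's x in degrees. In form: [{"grip": .., "tx": .., "ty": .., "tz": .., "turn": ..}, ...]. A call has 1 to 5 rows; each row shifts and turns the pose as measured when the row begins, along the tool's axes as they then stand; what a row does not reach is not made up. A row lasts 1/8 s, in which the tool goes at most 62.5 mm and 10.7 degrees, less where a joint would pass 70% of its speed; a pose out of reach is approached as far as the arm can. A call with a gripper value outside its range is refused whole. The fingers move at their own pace and stop on an object; the grip force is fixed at half the most. Time passes only in rows, so rows that do not move let the fingers close. It gives the time, the measured TCP pose, the force and the opening at its end, in the units of the state.
- env.state(): the state, without advancing time (a new reading comes with each control period).
- env.snapshot(name): name is "side" or "top" or "wrist"; returns the picture (384x512x3 uint8, blue, green, red); there is no depth.
- env.camera_params(name): a dict with "mtx" (3x3 intrinsics, pixels), "eye" and "attitude" of the camera in the world. Camera axes: x right, y up, looking along -z (the intrinsics and any distortion apply to the point x, -y, -z); pixel columns grow to the right and rows downward; lengths in m; the calibration is good to about 2 mm. The wrist camera is an equidistant fisheye: a pixel r from the principal point sees the ray r / f radians off the axis. A picture is of the moment at which its call begins: read the wrist's pose just before it. camera_params takes no time and is no camera call; for the wrist camera it gives the pose at the moment of the call.
- env.job_done(): hands the job in, once; it reports no verdict.
Trained networks look in the newest picture that a camera, given by its name, has taken for a name from the list of things; names that differ only in an ending like _2 or _b are one class to them, and where a whole thing is asked for, a point or a joint stands for the part that bears it (a point fixed in the world has none). Each returns a list of dicts, best first, with "score" (0 to 1); they miss things now and then, are a little off and sometimes report something else, mostly with a low value. They report only what shows in the picture. A call takes as long as a camera call. They do not tell look-alikes from the thing itself.
- env.cut_out(camera, target): "mask" (384x512 bool, what is visible of it) and "rect" ([left, top, width, height] in pixels, round what is visible of it).
The state is a dict: "time_s": time; "q": joint angles; "joint_vel": joint speeds; "joint_torque": joint torques, N m; "eef_pos": TCP position; "eef_rot": TCP orientation; "wrist_force": force on the tool from outside, world axes, zero at the start; "ft_torque": the same for the moment, N m; "opening": finger opening in m.
Only numpy, scipy, OpenCV 4.12 (cv2) and the standard library are available. Lean on these libraries where they do the work, as an engineer would, in place of code of your own. Each camera call takes 0.05 s, during which the arm holds its last target.

## Working session

There is one attempt and no reset: what is moved stays moved. The work goes in short steps, Python scripts to look and compute and a tool call to move; the robot and the scene stay as the last step left them, time stands still between calls to the robot, and variables do not carry over. Pictures are saved under pics/ and viewed, and the job is handed in when it is done.

Besides the shell and the picture viewer there is one more tool, called after "Emit:" as name(argument=value, ...), one argument or row to a line, values as JSON. servo_tool: Moves the arm, as the interface text tells. Its arguments: {"type":"object","properties":{"motion":{"type":"array","items":{"type":"object","properties":{"grip":{"type":"number"},"tx":{"type":"number"},"ty":{"type":"number"},"tz":{"type":"number"},"turn":{"type":"number"}}}}},"required":["motion"]}

```bash
mkdir -p pics; python3 - <<'E'
from plant import env
import cv2,numpy as np
s=env.state();print({k:np.round(v,3).tolist() for k,v in s.items()})
for n in("side","top"):
    im=env.snapshot(n);cv2.imwrite(f"pics/{n}0.png",im)
    print(n,{k:np.round(v,3).tolist() for k,v in env.camera_params(n).items()})
    for t in("tube","tin_low","tin_mid","tin_deep"):
        if n=="top":
            for d in env.cut_out(n,t):print(t,round(d["score"],2),d["rect"])
print(env.state()["time_s"])
E
```

```text
{'time_s': 0.0, 'q': [1.316, 0.32, 1.566, 0.0, 1.257, -0.02], 'joint_vel': [-0.002, 0.0, 0.0, -0.0, -0.001, 0.001], 'joint_torque': [-0.003, -41.247, -23.198, 0.072, 0.046, -0.0], 'eef_pos': [0.134, 0.559, 0.221], 'eef_rot': [0.555, -0.438, 0.556, 0.438], 'wrist_force': [-0.089, 0.548, 0.123], 'ft_torque': [0.03, 0.043, -0.022], 'opening': 0.092}
side {'mtx': [[360.274, 0.0, 263.262], [0.0, 360.274, 196.363], [0.0, 0.0, 1.0]], 'eye': [0.284, -0.628, 0.617], 'attitude': [0.898, 0.42, -0.055, -0.118]}
top {'mtx': [[468.599, 0.0, 254.435], [0.0, 468.599, 190.916], [0.0, 0.0, 1.0]], 'eye': [0.387, 0.009, 1.198], 'attitude': [0.711, 0.025, -0.022, -0.703]}
tube 0.77 [165.1, 180.8, 41.7, 34.9]
tin_low 0.84 [350.5, 159.3, 19.2, 26.3]
tin_low 0.6 [355.2, 200.8, 19.3, 15.2]
tin_low 0.42 [167.5, 181.7, 40.1, 36.8]
tin_mid 0.71 [301.2, 159.0, 20.5, 25.6]
tin_mid 0.6 [308.0, 204.6, 19.7, 16.1]
tin_mid 0.51 [166.7, 178.1, 41.0, 41.7]
tin_deep 0.75 [240.7, 177.9, 21.4, 20.9]
0.3
```

View pics/top0.png

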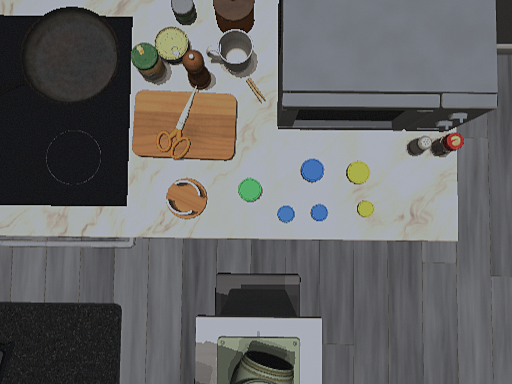

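View pics/side0.png

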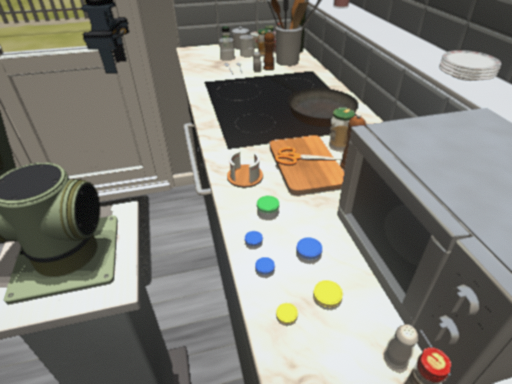

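The top view shows the large blue lid at about (312,170), the large yellow at (358,172), green at (250,190) and the tube at (187,198). There are smaller blue and yellow look-alikes in the row at about 210.

```bash
cat > h.py <<'E'
import numpy as np,cv2
from scipy.spatial.transform import Rotation as R
def rot(q): return R.from_quat([q[1],q[2],q[3],q[0]]).as_matrix()
def ray(c,u,v):
    K=np.array(c["mtx"]);d=np.array([(u-K[0,2])/K[0,0],-(v-K[1,2])/K[1,1],-1.])
    return np.array(c["eye"]),rot(c["attitude"])@d
def onz(c,u,v,z):
    e,d=ray(c,u,v);return e+d*(z-e[2])/d[2]
def proj(c,P):
    p=(np.atleast_2d(P)-np.array(c["eye"]))@rot(c["attitude"]);K=np.array(c["mtx"])
    return np.c_[K[0,2]+K[0,0]*p[:,0]/-p[:,2],K[1,2]-K[1,1]*p[:,1]/-p[:,2]]
E
python3 - <<'E'
from plant import env
from h import *
for n in("top","side"):
    im=cv2.imread(f"pics/{n}0.png");c=env.camera_params(n)
    hsv=cv2.cvtColor(im,cv2.COLOR_BGR2HSV)
    for col,lo,hi,z in(("blue",100,125,.024),("yellow",25,34,.018),("green",45,80,.032)):
        m=cv2.inRange(hsv,(lo,150,60),(hi,255,255))
        N,l,st,ce=cv2.connectedComponentsWithStats(m)
        for i in range(1,N):
            if st[i,4]>80:
                p=onz(c,*ce[i],z); 
                d=np.linalg.norm(p-np.array(c["eye"]));
                print(n,col,st[i].tolist(),ce[i].round(1),p.round(4),"r",np.hypot(p[0],p[1]).round(3))
    if n=="top":
        cv2.imwrite("pics/tubez.png",cv2.resize(im[165:230,150:225],None,fx=8,fy=8,interpolation=cv2.INTER_CUBIC))
        for uv in((280,128),(497,105),(280,92),(133,158),(238,158),(250,240)):print(uv,onz(c,*uv,0).round(3),onz(c,*uv,.3).round(3))
    else: cv2.imwrite("pics/tubes.png",cv2.resize(im[135:200,210:285],None,fx=8,fy=8,interpolation=cv2.INTER_CUBIC))
E
```

```text
top blue [301, 159, 23, 23, 395] [311.8 170. ] [ 0.5195 -0.1296  0.024 ] r 0.535
top blue [311, 205, 17, 16, 206] [318.9 212.4] [ 0.4133 -0.1476  0.024 ] r 0.439
top blue [278, 206, 16, 16, 199] [285.6 213.5] [ 0.4096 -0.0644  0.024 ] r 0.415
top yellow [348, 162, 22, 22, 94] [358.  172.5] [ 0.5152 -0.247   0.018 ] r 0.571
(280, 128) [ 0.631 -0.05   0.   ] [ 0.57  -0.035  0.3  ]
(497, 105) [ 0.697 -0.611  0.   ] [ 0.619 -0.456  0.3  ]
(280, 92) [ 0.725 -0.049  0.   ] [ 0.641 -0.035  0.3  ]
(133, 158) [0.548 0.328 0.   ] [0.508 0.248 0.3  ]
(238, 158) [0.551 0.058 0.   ] [0.51  0.046 0.3  ]
(250, 240) [0.341 0.024 0.   ] [0.353 0.02  0.3  ]
side blue [246, 232, 16, 12, 156] [253.1 237.6] [ 0.4086 -0.0753  0.024 ] r 0.415
side blue [298, 239, 23, 17, 331] [309.  247.1] [ 0.5206 -0.1349  0.024 ] r 0.538
side blue [256, 258, 18, 14, 203] [264.4 264.8] [ 0.4128 -0.1576  0.024 ] r 0.442
side yellow [314, 281, 28, 24, 495] [327.6 292.6] [ 0.5162 -0.2518  0.018 ] r 0.574
side yellow [277, 304, 20, 18, 286] [286.5 312.7] [ 0.4244 -0.2733  0.018 ] r 0.505
```

View pics/tubez.png

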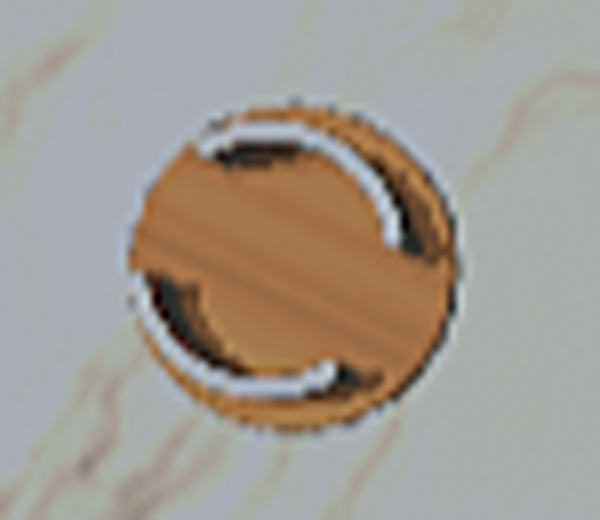

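View pics/tubes.png

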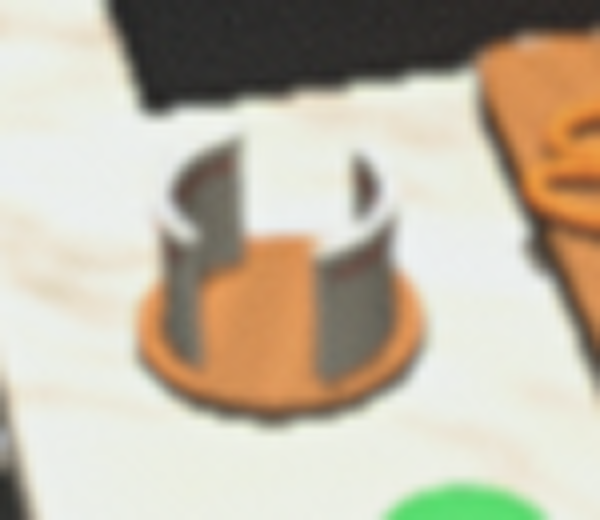

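```bash
python3 - <<'E'
from plant import env
from h import *
c=env.camera_params("top")
f=lambda x,y:((x+.5)/8+150-.5,(y+.5)/8+165-.5)
E=[onz(c,*f(*p),.065) for p in((205,145),(398,243),(137,278),(330,370))]
E=np.array(E);print(E.round(4),E.mean(0))
for a,b in((0,1),(2,3),(0,2),(1,3)):
    d=E[b]-E[a];print(a,b,np.linalg.norm(d).round(4),np.degrees(np.arctan2(d[1],d[0])).round(1))
print("foot",onz(c,*f(293,268),.01))
cs=env.camera_params("side");g=lambda x,y:((x+.5)/8+210-.5,(y+.5)/8+135-.5)
print("foot side",onz(cs,*g(282,320),.008))
im=cv2.imread("pics/top0.png")
for cc in((.391,.185),):
  pass
s=env.state();print(rot(s["eef_rot"]).round(3))
w=env.snapshot("wrist");cv2.imwrite("pics/w0.png",w);print({k:np.round(v,3).tolist() for k,v in env.camera_params("wrist").items()})
E
```

```text
[[0.4803 0.2068 0.065 ]
 [0.4512 0.1476 0.065 ]
 [0.4397 0.2265 0.065 ]
 [0.4125 0.1674 0.065 ]] [0.44595053 0.18710079 0.065     ]
0 1 0.066 -116.2
2 3 0.065 -114.7
0 2 0.0452 154.2
1 3 0.0435 152.9
foot [0.44600015 0.18756957 0.01      ]
foot side [0.44755553 0.1847356  0.008     ]
[[-0.    -0.973  0.233]
 [-0.     0.233  0.973]
 [-1.     0.    -0.   ]]
{'mtx': [[297.319, 0.0, 262.042], [0.0, 297.319, 194.346], [0.0, 0.0, 1.0]], 'eye': [0.055, 0.579, 0.384], 'attitude': [0.777, -0.114, -0.09, 0.613]}
```

View pics/w0.png

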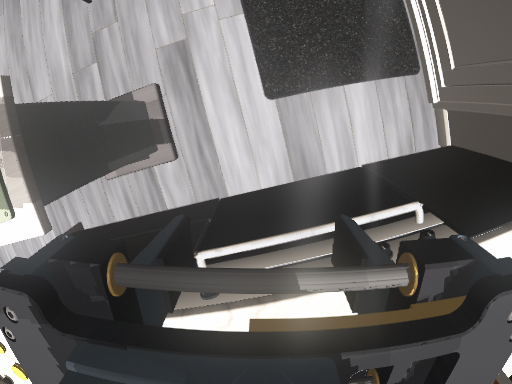

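Wrist view: it shows only floor and cupboard fronts, with the fingers at the bottom, and no tins yet. The tube is at (0.446, 0.187) with its openings along about 64.5°, and the foot centre agrees. I'll go to the blue tin first, jaws along world y.

```bash
cat > go.py <<'E'
import sys
from plant import env
from h import *
x,y,z,yaw=map(float,sys.argv[1:5])
s=env.state();Rm=rot(s["eef_rot"]);p=np.array(s["eef_pos"])
cy=np.degrees(np.arctan2(Rm[1,2],Rm[0,2]))
a=np.radians(yaw)
Rt=np.array([[0,-np.sin(a),np.cos(a)],[0,np.cos(a),np.sin(a)],[-1,0,0]])
d=np.array([x,y,z])-p
print("t",s["time_s"],"pos",p.round(4),"yaw",cy.round(2),"tilt",np.degrees(np.arccos(min(1,-Rm[2,0]))).round(2),"open",round(s["opening"],4),"F",np.round(s["wrist_force"],1))
print("now-axes mm",(Rm.T@d*1000).round(1),"target-axes",(Rt.T@d*1000).round(1),"turn",round(-(yaw-cy),2))
E
python3 go.py .52 -.131 .2 90
```

```text
t 0.35 pos [0.1337 0.5591 0.2218] yaw 76.55 tilt 0.02 open 0.0911 F [-0.5  0.3 -0.5]
now-axes mm [  21.9 -536.2 -581.3] target-axes [  21.8 -386.3 -690.1] turn -13.45
```

Emit:
servo_tool(
  motion=[
    {"grip": 0, "turn": -6.7},
    {"grip": 0, "turn": -6.7},
    {"grip": 0, "ty": -29, "tz": -53},
    {"grip": 0, "ty": -29, "tz": -53},
    {"grip": 0, "ty": -29, "tz": -53},
  ],
)

```text
$.motion[0]: bad value
```

```bash
python3 go.py .52 -.131 .2 90
```

```text
t 0.35 pos [0.1337 0.5591 0.2218] yaw 76.55 tilt 0.02 open 0.0911 F [-0.5  0.3 -0.5]
now-axes mm [  21.9 -536.2 -581.3] target-axes [  21.8 -386.3 -690.1] turn -13.45
```

All fields are required.

Emit:
servo_tool(
  motion=[
    {"grip": 0, "tx": 0, "ty": 0, "tz": 0, "turn": -6.7},
    {"grip": 0, "tx": 0, "ty": 0, "tz": 0, "turn": -6.7},
    {"grip": 0, "tx": 0, "ty": -29, "tz": -53, "turn": 0},
    {"grip": 0, "tx": 0, "ty": -29, "tz": -53, "turn": 0},
    {"grip": 0, "tx": 0, "ty": -29, "tz": -53, "turn": 0},
  ],
)

```text
time_s: 0.98
eef_pos: [0.2229, 0.4003, 0.2207]
eef_rot: [-0.497, 0.503, -0.496, -0.503]
wrist_force: [1.0, 0.4, 0.2]
opening: 0.0914
```

```bash
python3 go.py .52 -.131 .2 90
```

```text
t 0.975 pos [0.2229 0.4003 0.2207] yaw 90.79 tilt 0.06 open 0.0914 F [1.  0.4 0.2]
now-axes mm [  20.6 -289.7 -535.4] target-axes [  20.7 -297.1 -531.3] turn 0.79
```

Sign is right and tracking is good.

Emit:
servo_tool(
  motion=[
    {"grip": 0, "tx": 2, "ty": -30, "tz": -53, "turn": 0},
    {"grip": 0, "tx": 2, "ty": -30, "tz": -53, "turn": 0},
    {"grip": 0, "tx": 2, "ty": -30, "tz": -53, "turn": 0},
    {"grip": 0, "tx": 2, "ty": -30, "tz": -53, "turn": 0},
    {"grip": 0, "tx": 2, "ty": -30, "tz": -53, "turn": 0},
  ],
)

```text
time_s: 1.6
eef_pos: [0.3804, 0.1301, 0.212]
eef_rot: [-0.499, 0.505, -0.493, -0.503]
wrist_force: [0.4, -0.0, -0.5]
opening: 0.0917
```

Emit:
servo_tool(
  motion=[
    {"grip": 0, "tx": 5, "ty": -30, "tz": -53, "turn": 0},
    {"grip": 0, "tx": 5, "ty": -30, "tz": -53, "turn": 0},
    {"grip": 0, "tx": 5, "ty": -30, "tz": -53, "turn": 0},
    {"grip": 0, "tx": 0, "ty": -25, "tz": -45, "turn": 0},
    {"grip": 0, "tx": 0, "ty": 0, "tz": 0, "turn": 0},
  ],
)

```text
time_s: 2.22
eef_pos: [0.5029, -0.0811, 0.1976]
eef_rot: [-0.502, 0.504, -0.493, -0.501]
wrist_force: [-0.4, -0.4, -1.2]
opening: 0.0914
```

```bash
python3 go.py .52 -.131 .2 90
python3 - <<'E'
from plant import env
import cv2
from h import *
c=env.camera_params("wrist");cv2.imwrite("pics/w1.png",env.snapshot("wrist"))
print({k:np.round(v,3).tolist() for k,v in c.items()})
E
```

```text
t 2.225 pos [ 0.5029 -0.0811  0.1976] yaw 90.57 tilt 0.75 open 0.0914 F [-0.4 -0.4 -1.2]
now-axes mm [ -2.4 -16.6 -50. ] target-axes [ -2.4 -17.1 -49.9] turn 0.57
{'mtx': [[297.319, 0.0, 262.042], [0.0, 297.319, 194.346], [0.0, 0.0, 1.0]], 'eye': [0.42, -0.081, 0.359], 'attitude': [0.696, -0.105, -0.109, 0.702]}
```

View pics/w1.png

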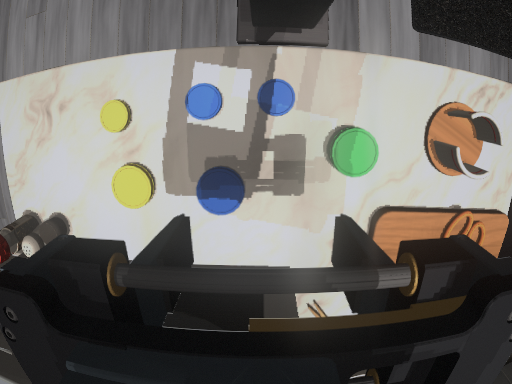

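The wrist view shows all of the tins, with large blue at (220,190), large yellow at (132,186), green at (354,151) and the tube at about (463,140). I'll turn these into positions with the fisheye model.

```bash
cat >> h.py <<'E'
def fray(c,u,v):
    K=np.array(c["mtx"]);a=np.array([u-K[0,2],v-K[1,2]]);r=np.hypot(*a);t=r/K[0,0]
    d=np.array([a[0]/r*np.sin(t),-a[1]/r*np.sin(t),-np.cos(t)])
    return np.array(c["eye"]),rot(c["attitude"])@d
def fonz(c,u,v,z):
    e,d=fray(c,u,v);return e+d*(z-e[2])/d[2]
def fcirc(c,mask,z):
    """fit circle in world plane z to the contour of the mask"""
    k=max(cv2.findContours(mask,0,1)[0],key=cv2.contourArea)[:,0]
    P=np.array([fonz(c,*q,z)[:2] for q in k]);A=np.c_[2*P,np.ones(len(P))]
    s=np.linalg.lstsq(A,(P**2).sum(1),rcond=None)[0]
    return s[:2],np.sqrt(s[2]+s[0]**2+s[1]**2)
def lids(c,im,col):
    lo,hi,z={"blue":(100,125,.024),"yellow":(24,36,.018),"green":(45,85,.032)}[col]
    m=cv2.inRange(cv2.cvtColor(im,cv2.COLOR_BGR2HSV),(lo,110,40),(hi,255,255))
    N,l,st,ce=cv2.connectedComponentsWithStats(m)
    for i in range(1,N):
        if st[i,4]>300:
            p,r=fcirc(c,(l==i).astype(np.uint8),z);print(col,ce[i].round(1),p.round(4),"diam mm",(2000*r).round(1))
E
python3 - <<'E'
from plant import env
from h import *
c=env.camera_params("wrist");im=cv2.imread("pics/w1.png")
for k in("blue","yellow","green"):lids(c,im,k)
E
```

```text
blue [276.8  96.2] [ 0.4093 -0.0622] diam mm 38.2
blue [203.3 101. ] [ 0.4144 -0.1445] diam mm 40.5
blue [220.6 192.9] [ 0.5218 -0.1265] diam mm 50.3
yellow [113.8 115.6] [ 0.4257 -0.2611] diam mm 39.2
yellow [131.3 186.3] [ 0.5165 -0.2439] diam mm 56.2
green [354.8 153.1] [0.4699 0.0294] diam mm 44.6
```

Emit:
servo_tool(
  motion=[
    {"grip": 0, "tx": 0, "ty": -18, "tz": -47, "turn": 0.6},
    {"grip": 0, "tx": 50, "ty": 0, "tz": 0, "turn": 0},
    {"grip": 0, "tx": 50, "ty": 0, "tz": 0, "turn": 0},
    {"grip": 0, "tx": 0, "ty": 0, "tz": 0, "turn": 0},
  ],
)

```text
time_s: 2.78
eef_pos: [0.5209, -0.1218, 0.0972]
eef_rot: [0.504, -0.503, 0.494, 0.5]
wrist_force: [-0.4, 0.2, -0.1]
opening: 0.0909
```

```bash
python3 go.py .521 -.128 .011 90
python3 - <<'E'
from plant import env
from h import *
c=env.camera_params("wrist");im=env.snapshot("wrist");cv2.imwrite("pics/w2.png",im)
for k in("blue","yellow","green"):lids(c,im,k)
E
```

```text
t 2.775 pos [ 0.5209 -0.1218  0.0972] yaw 90.3 tilt 0.86 open 0.0909 F [-0.4  0.2 -0.1]
now-axes mm [86.2  1.1 -6.9] target-axes [86.2 -0.1 -6.2] turn 0.3
blue [330.7  74.4] [ 0.4123 -0.0661] diam mm 40.0
blue [227.7  78.1] [ 0.417  -0.1473] diam mm 40.4
blue [249.7 205.2] [ 0.5218 -0.1305] diam mm 54.7
yellow [100.3 100.6] [ 0.4279 -0.2629] diam mm 39.7
yellow [119.2 198.3] [ 0.5184 -0.2511] diam mm 50.3
green [430.7 152.9] [0.4713 0.0274] diam mm 55.9
```

View pics/w2.png

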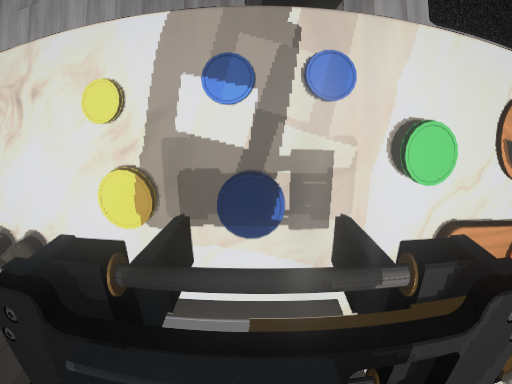

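Large blue is at (250,205), between the fingers. Now descend.

Emit:
servo_tool(
  motion=[
    {"grip": 0, "tx": 25, "ty": 0, "tz": -8, "turn": 0},
    {"grip": 0, "tx": 30, "ty": 0, "tz": 0, "turn": 0},
    {"grip": 0, "tx": 22, "ty": 0, "tz": 0, "turn": 0},
    {"grip": 0, "tx": 0, "ty": 0, "tz": 0, "turn": 0},
  ],
)

```text
time_s: 3.32
eef_pos: [0.5318, -0.1285, 0.0319]
eef_rot: [-0.507, 0.511, -0.488, -0.494]
wrist_force: [-0.3, 0.4, 0.3]
opening: 0.0912
```

```bash
python3 go.py .521 -.130 .011 90
```

```text
t 3.325 pos [ 0.5318 -0.1285  0.0319] yaw 90.56 tilt 2.1 open 0.0912 F [-0.3  0.4  0.3]
now-axes mm [20.5 11.6 -1.4] target-axes [20.9 10.8 -1.5] turn 0.56
```

```bash
cat >> go.py <<'E'
print("tool x dir deg off down: X %.2f Y %.2f"%tuple(np.degrees(Rm[:2,0])), "q",np.round(s["q"],3))
E
python3 go.py .521 -.130 .011 90
```

```text
t 3.325 pos [ 0.5318 -0.1285  0.0319] yaw 90.56 tilt 2.1 open 0.0912 F [-0.3  0.4  0.3]
now-axes mm [20.5 11.6 -1.4] target-axes [20.9 10.8 -1.5] turn 0.56
tool x dir deg off down: X 2.10 Y 0.11 q [-0.265  0.453  1.905  0.017  0.749 -1.858]
```

Emit:
servo_tool(
  motion=[
    {"grip": 0, "tx": 0, "ty": 0, "tz": 0, "turn": 0},
  ],
)

```text
time_s: 3.45
eef_pos: [0.5334, -0.1285, 0.0342]
eef_rot: [-0.508, 0.512, -0.487, -0.493]
wrist_force: [-0.3, -0.3, -0.8]
opening: 0.0916
```

```bash
python3 go.py .521 -.130 .011 90
```

```text
t 3.45 pos [ 0.5334 -0.1285  0.0342] yaw 90.6 tilt 2.32 open 0.0916 F [-0.3 -0.3 -0.8]
now-axes mm [22.7 13.3 -1.4] target-axes [23.2 12.4 -1.5] turn 0.6
tool x dir deg off down: X 2.32 Y 0.06 q [-0.264  0.45   1.902  0.017  0.751 -1.858]
```

Emit:
servo_tool(
  motion=[
    {"grip": 0, "tx": 0, "ty": 11, "tz": 0, "turn": 0},
  ],
)

```text
time_s: 3.58
eef_pos: [0.5237, -0.1287, 0.0355]
eef_rot: [-0.508, 0.514, -0.486, -0.492]
wrist_force: [-0.1, -0.6, -0.6]
opening: 0.091
```

```bash
python3 go.py .521 -.130 .011 90
```

```text
t 3.575 pos [ 0.5237 -0.1287  0.0355] yaw 90.64 tilt 2.53 open 0.091 F [-0.1 -0.6 -0.6]
now-axes mm [24.4  3.8 -1.3] target-axes [24.5  2.7 -1.3] turn 0.64
tool x dir deg off down: X 2.53 Y 0.00 q [-0.269  0.435  1.926  0.017  0.738 -1.864]
```

Zero rows drift about 2 mm upward and 0.2° of tilt per row. I'll compensate with a small tx each row and keep the row count low.

Emit:
servo_tool(
  motion=[
    {"grip": 50, "tx": 26, "ty": 5, "tz": -1, "turn": 0.5},
    {"grip": 120, "tx": 2, "ty": 1, "tz": 0, "turn": 0},
  ],
)

```text
time_s: 3.82
eef_pos: [0.5193, -0.1301, 0.01]
eef_rot: [-0.511, 0.513, -0.487, -0.488]
wrist_force: [-0.0, -1.1, 0.4]
opening: 0.0743
```

```bash
python3 go.py .521 -.130 .011 90
```

```text
t 3.825 pos [ 0.5193 -0.1301  0.01  ] yaw 90.13 tilt 2.82 open 0.0743 F [-0.  -1.1  0.4]
now-axes mm [-0.9 -1.7  0.1] target-axes [-1.  -1.7  0.1] turn 0.13
tool x dir deg off down: X 2.82 Y -0.08 q [-0.274  0.466  1.963  0.019  0.666 -1.862]
```

Emit:
servo_tool(
  motion=[
    {"grip": 200, "tx": 1, "ty": 0, "tz": 0, "turn": 0},
    {"grip": 200, "tx": 2, "ty": 0, "tz": 0, "turn": 0},
  ],
)

```text
time_s: 4.08
eef_pos: [0.5195, -0.1303, 0.0091]
eef_rot: [-0.511, 0.514, -0.487, -0.487]
wrist_force: [-3.3, 0.5, 13.5]
opening: 0.0571
```

```bash
python3 go.py .521 -.130 .011 90
```

```text
t 4.075 pos [ 0.5195 -0.1303  0.0091] yaw 90.14 tilt 2.89 open 0.0571 F [-3.3  0.5 13.5]
now-axes mm [-1.9 -1.6  0.3] target-axes [-1.9 -1.5  0.3] turn 0.14
tool x dir deg off down: X 2.88 Y -0.11 q [-0.275  0.467  1.964  0.019  0.662 -1.863]
```

Gripped: the opening is 57 mm, as expected for a 58 mm tin. Now lift and watch the tilt.

Emit:
servo_tool(
  motion=[
    {"grip": 200, "tx": -50, "ty": 0, "tz": 0, "turn": 0},
    {"grip": 200, "tx": -55, "ty": 0, "tz": 0, "turn": 8},
  ],
)

```text
time_s: 4.32
eef_pos: [0.5113, -0.1293, 0.1127]
eef_rot: [0.545, -0.473, 0.523, 0.455]
wrist_force: [0.9, -0.8, -0.3]
opening: 0.0573
```

```bash
python3 go.py .446 .187 .12 64.5
```

```text
t 4.325 pos [ 0.5113 -0.1293  0.1127] yaw 81.95 tilt 2.29 open 0.0573 F [ 0.9 -0.8 -0.3]
now-axes mm [ -9.6 108.6 304.1] target-axes [ -7.3 195.1 257.4] turn 17.45
tool x dir deg off down: X 2.29 Y 0.05 q [-0.277  0.324  1.861  0.015  0.918 -1.716]
```

Emit:
servo_tool(
  motion=[
    {"grip": 200, "tx": -8, "ty": 18, "tz": 51, "turn": 8.7},
    {"grip": 200, "tx": 0, "ty": 26, "tz": 47, "turn": 8.7},
    {"grip": 200, "tx": 0, "ty": 33, "tz": 43, "turn": 0},
    {"grip": 200, "tx": 0, "ty": 33, "tz": 43, "turn": 0},
    {"grip": 200, "tx": 0, "ty": 33, "tz": 43, "turn": 0},
  ],
)

```text
time_s: 4.95
eef_pos: [0.4607, 0.139, 0.1252]
eef_rot: [0.618, -0.382, 0.585, 0.361]
wrist_force: [0.9, -0.2, -1.2]
opening: 0.0576
```

```bash
python3 go.py .446 .187 .12 64.5
python3 - <<'E'
from plant import env
from h import *
c=env.camera_params("wrist");im=env.snapshot("wrist");cv2.imwrite("pics/w3.png",im)
E
```

```text
t 4.95 pos [0.4607 0.139  0.1252] yaw 63.46 tilt 3.17 open 0.0576 F [ 0.9 -0.2 -1.2]
now-axes mm [ 4.3 34.9 36.3] target-axes [ 5.2 34.  37. ] turn -1.04
tool x dir deg off down: X 3.17 Y -0.09 q [ 0.28   0.238  1.954 -0.021  0.897 -0.814]
```

View pics/w3.png

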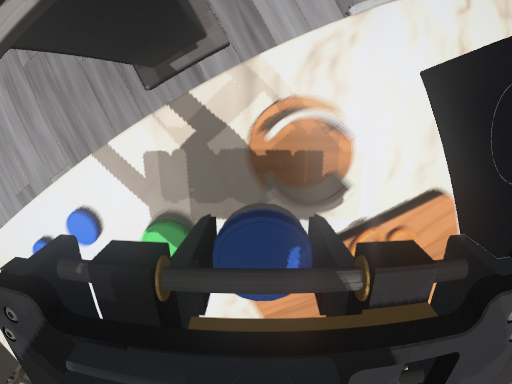

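Wrist view: blue is held centred between the fingers, with the tube's openings roughly left and right at (301,150). The picture is motion-blurred, so I'll take another one still and measure the tube.

```bash
python3 go.py .446 .187 .12 64.5
python3 - <<'E'
from plant import env
from h import *
c=env.camera_params("wrist");im=env.snapshot("wrist");cv2.imwrite("pics/w4.png",im)
import json;json.dump({k:np.array(v).tolist() for k,v in c.items()},open("c4.json","w"))
# rectify: orthographic view of plane z=.065, 5 px/mm? 4px/mm over 140mm
cx,cy=.446,.187;S=4;n=560
out=[]
for z in(.065,.010):
    mx=np.zeros((n,n),np.float32);my=mx.copy()
    Rw=rot(c["attitude"]);e=np.array(c["eye"]);K=np.array(c["mtx"])
    J,I=np.meshgrid(np.arange(n),np.arange(n))
    # image up=+x, left=+y
    P=np.stack([cx+(n/2-I)/S/1000,cy+(n/2-J)/S/1000,np.full(I.shape,z)],-1)-e
    p=P@Rw;r=np.hypot(p[...,0],p[...,1]);t=np.arctan2(r,-p[...,2])
    mx=(K[0,2]+K[0,0]*t*p[...,0]/r).astype(np.float32);my=(K[1,2]-K[0,0]*t*p[...,1]/r).astype(np.float32)
    o=cv2.remap(im,mx,my,cv2.INTER_CUBIC)
    o0=o.copy()
    if z>.05:
        for rad in(37,41):
            cv2.circle(o,(n//2,n//2),rad*S,(0,255,0),1)
        for a in(64.5,244.5):
            a=np.radians(a);d=np.array([-np.sin(a),-np.cos(a)]) ;q=np.array([n/2,n/2]);w=np.array([-d[1],d[0]])
            for sgn in(1,-1):
                A=q+d*30*S+w*19.5*S*sgn;B=q+d*45*S+w*19.5*S*sgn
                cv2.line(o,tuple(A.astype(int)),tuple(B.astype(int)),(255,0,255),1)
    else: cv2.circle(o,(n//2,n//2),52*S,(0,255,0),1)
    out.append(o)
cv2.imwrite("pics/rect4.png",cv2.resize(np.hstack(out),None,fx=.7,fy=.7))
E
```

```text
t 5.0 pos [0.4594 0.1446 0.1251] yaw 63.61 tilt 3.12 open 0.0574 F [-0.9  4.7 -0.2]
now-axes mm [ 4.5 31.1 31.9] target-axes [ 5.1 30.4 32.5] turn -0.89
tool x dir deg off down: X 3.11 Y 0.19 q [ 0.289  0.238  1.953 -0.016  0.897 -0.811]
```

View pics/rect4.png

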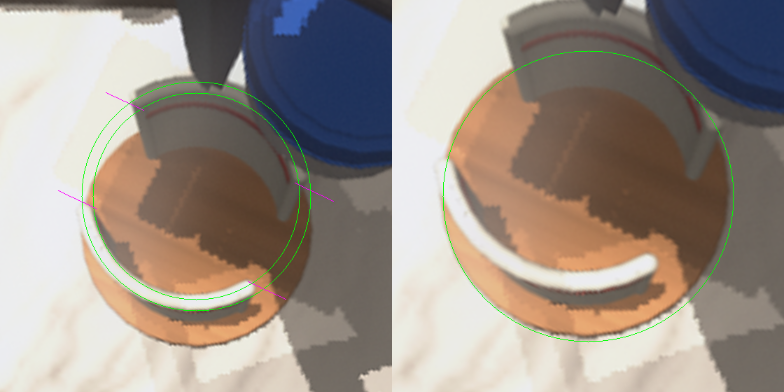

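The fit is good to about 1 mm: centre about (0.4455, 0.188), opening axis 64.5°. I'll move over it and settle.

Emit:
servo_tool(
  motion=[
    {"grip": 200, "tx": 0, "ty": 18, "tz": 18, "turn": -0.9},
    {"grip": 200, "tx": 0, "ty": 10, "tz": 12, "turn": 0},
  ],
)

```text
time_s: 5.3
eef_pos: [0.4474, 0.1812, 0.1246]
eef_rot: [0.613, -0.389, 0.581, 0.368]
wrist_force: [0.3, -0.4, -1.4]
opening: 0.057
```

```bash
cat > settle.py <<'E'
from plant import env
import sys
for i in range(int(sys.argv[1])): env.snapshot("side")
E
python3 settle.py 1; python3 go.py .4465 .188 .1 64.5;python3 settle.py 2; python3 go.py .4465 .188 .1 64.5
```

```text
t 5.35 pos [0.4474 0.1824 0.1247] yaw 64.79 tilt 3.13 open 0.0577 F [-0.6  0.8 -1.8]
now-axes mm [24.6  4.4  4.1] target-axes [24.7  3.2  4.7] turn 0.29
tool x dir deg off down: X 3.13 Y 0.02 q [ 0.377  0.242  1.949 -0.025  0.899 -0.738]
t 5.45 pos [0.4479 0.1807 0.1246] yaw 64.81 tilt 3.15 open 0.0573 F [ 0.  -0.8 -0. ]
now-axes mm [24.5  5.7  5.5] target-axes [24.6  4.5  6. ] turn 0.31
tool x dir deg off down: X 3.14 Y -0.05 q [ 0.374  0.242  1.95  -0.027  0.899 -0.741]
```

Emit:
servo_tool(
  motion=[
    {"grip": 200, "tx": 15, "ty": 5, "tz": 5.5, "turn": 0.3},
    {"grip": 200, "tx": 25, "ty": 1, "tz": 1, "turn": 0},
  ],
)

```text
time_s: 5.7
eef_pos: [0.4493, 0.1884, 0.0843]
eef_rot: [0.616, -0.387, 0.581, 0.365]
wrist_force: [0.1, -0.3, -0.0]
opening: 0.057
```

```bash
python3 settle.py 1; python3 go.py .4465 .188 .019 64.5
python3 - <<'E'
from plant import env
from h import *
im=env.snapshot("wrist");cv2.imwrite("pics/w5.png",im)
im=env.snapshot("side");cv2.imwrite("pics/s5.png",cv2.resize(im[100:220,190:310],None,fx=4,fy=4,interpolation=cv2.INTER_CUBIC))
E
```

```text
t 5.75 pos [0.447  0.1874 0.0809] yaw 64.33 tilt 3.01 open 0.0572 F [-1.  -0.9 -3.1]
now-axes mm [61.8  3.7 -1. ] target-axes [61.9  0.7  0.3] turn -0.17
tool x dir deg off down: X 3.00 Y -0.15 q [ 0.388  0.301  2.001 -0.031  0.792 -0.712]
```

View pics/w5.png

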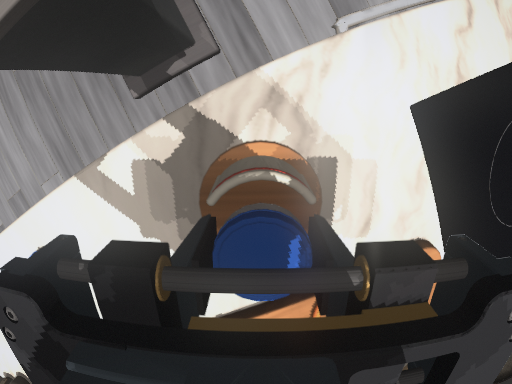

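View pics/s5.png

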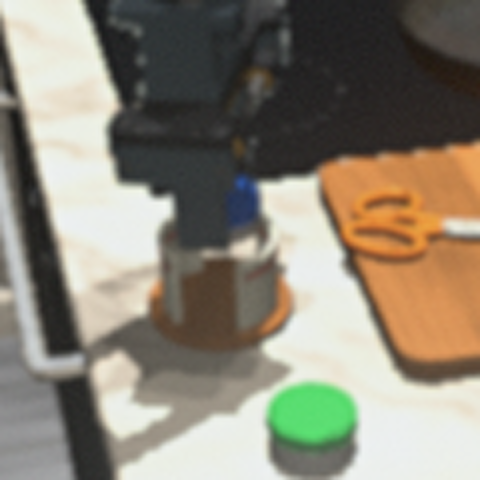

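The wrist view shows the near wall arc and the blue tin both centred at x≈262. The side crop shows the finger above the opening. Start inserting.

Emit:
servo_tool(
  motion=[
    {"grip": 200, "tx": 25, "ty": 2, "tz": 0, "turn": 0},
  ],
)

```text
time_s: 5.98
eef_pos: [0.4493, 0.189, 0.0596]
eef_rot: [0.616, -0.387, 0.581, 0.365]
wrist_force: [0.6, 0.5, -1.1]
opening: 0.0571
```

```bash
python3 settle.py 1; python3 go.py .4465 .188 .020 64.5
```

```text
t 6.025 pos [0.4461 0.1877 0.0559] yaw 64.29 tilt 2.9 open 0.0572 F [-1.3 -0.3 -2.1]
now-axes mm [35.8  1.4 -0.2] target-axes [35.9 -0.3  0.4] turn -0.21
tool x dir deg off down: X 2.89 Y -0.20 q [ 0.39   0.337  2.031 -0.034  0.729 -0.707]
```

Emit:
servo_tool(
  motion=[
    {"grip": 200, "tx": 22, "ty": 2, "tz": 0, "turn": 0},
  ],
)

```text
time_s: 6.15
eef_pos: [0.4469, 0.1888, 0.0348]
eef_rot: [0.614, -0.387, 0.583, 0.365]
wrist_force: [1.6, -0.8, 3.0]
opening: 0.0571
```

```bash
python3 settle.py 1; python3 go.py .4465 .188 .020 64.5
```

```text
t 6.2 pos [0.446  0.1879 0.032 ] yaw 64.35 tilt 2.95 open 0.0573 F [ 5.4 -3.6 -7.3]
now-axes mm [12.   0.2  0.1] target-axes [12.  -0.4  0.3] turn -0.15
tool x dir deg off down: X 2.93 Y -0.26 q [ 0.391  0.373  2.057 -0.038  0.667 -0.702]
```

Emit:
servo_tool(
  motion=[
    {"grip": 200, "tx": 13, "ty": 1, "tz": 0, "turn": 0},
  ],
)

```text
time_s: 6.32
eef_pos: [0.4477, 0.1885, 0.0201]
eef_rot: [0.614, -0.388, 0.583, 0.365]
wrist_force: [2.3, -1.0, 2.1]
opening: 0.0572
```

```bash
python3 settle.py 1; python3 go.py .4465 .188 .020 64.5
```

```text
t 6.375 pos [0.4477 0.1885 0.0195] yaw 64.37 tilt 3.12 open 0.0574 F [ 3.8 -0.5  1.4]
now-axes mm [-0.6  0.9 -0.9] target-axes [-0.5  0.9 -0.9] turn -0.13
tool x dir deg off down: X 3.11 Y -0.23 q [ 0.391  0.394  2.068 -0.041  0.632 -0.699]
```

Seated at the expected height (TCP 0.0195 against 0.0191). Release and withdraw.

Emit:
servo_tool(
  motion=[
    {"grip": 40, "tx": 1, "ty": 1, "tz": -1, "turn": 0},
    {"grip": 40, "tx": 1, "ty": 0, "tz": 0, "turn": 0},
  ],
)

```text
time_s: 6.62
eef_pos: [0.4497, 0.1895, 0.02]
eef_rot: [0.617, -0.387, 0.581, 0.364]
wrist_force: [0.3, 3.2, 5.2]
opening: 0.0743
```

```bash
python3 go.py .4465 .188 .12 64.5
```

```text
t 6.625 pos [0.4497 0.1895 0.02  ] yaw 64.27 tilt 3.48 open 0.0743 F [0.3 3.2 5.2]
now-axes mm [-100.    -3.3   -0.1] target-axes [-100.     2.2   -2.7] turn -0.23
tool x dir deg off down: X 3.48 Y -0.02 q [ 0.391  0.393  2.068 -0.04   0.625 -0.698]
```

Emit:
servo_tool(
  motion=[
    {"grip": 40, "tx": -30, "ty": 1, "tz": 0, "turn": 0},
    {"grip": 40, "tx": -45, "ty": 0, "tz": 0, "turn": 0},
    {"grip": 0, "tx": -50, "ty": 0, "tz": 0, "turn": 0},
  ],
)

```text
time_s: 7.0
eef_pos: [0.4373, 0.1877, 0.1445]
eef_rot: [0.612, -0.387, 0.585, 0.365]
wrist_force: [0.8, 0.4, 0.1]
opening: 0.0843
```

```bash
python3 settle.py 1;python3 go.py .517 -.249 .14 90
python3 - <<'E'
from plant import env
from h import *
im=env.snapshot("wrist");cv2.imwrite("pics/w6.png",im)
E
```

```text
t 7.05 pos [0.4408 0.1893 0.1511] yaw 64.28 tilt 3.44 open 0.0882 F [2.5 1.2 3.5]
now-axes mm [  16.4 -258.4 -362. ] target-axes [  11.1  -76.2 -438.3] turn -25.72
tool x dir deg off down: X 3.43 Y -0.09 q [ 0.399  0.206  1.921 -0.03   0.961 -0.706]
```

View pics/w6.png

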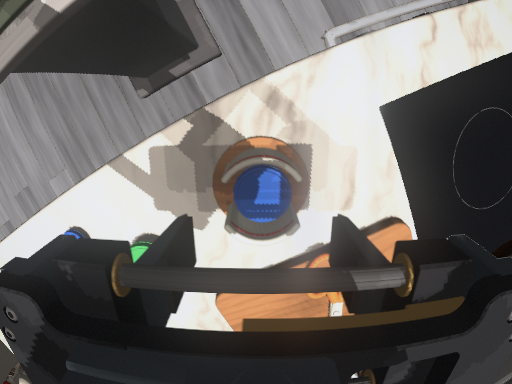

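The wrist view shows blue lying flat and centred in the tube at (262,194). Now to the large yellow tin.

Emit:
servo_tool(
  motion=[
    {"grip": 0, "tx": 0, "ty": -33, "tz": -44, "turn": -8.6},
    {"grip": 0, "tx": 0, "ty": -25, "tz": -49, "turn": -8.6},
    {"grip": 0, "tx": 0, "ty": -18, "tz": -52, "turn": -8.6},
    {"grip": 0, "tx": 0, "ty": -10, "tz": -54, "turn": 0},
    {"grip": 0, "tx": 0, "ty": -10, "tz": -54, "turn": 0},
  ],
)

```text
time_s: 7.72
eef_pos: [0.4895, -0.0813, 0.1506]
eef_rot: [-0.51, 0.517, -0.483, -0.489]
wrist_force: [-0.2, 0.2, -0.1]
opening: 0.0908
```

```bash
python3 settle.py 1;python3 go.py .517 -.249 .12 90
```

```text
t 7.775 pos [ 0.4913 -0.0874  0.1508] yaw 90.61 tilt 3.3 open 0.0913 F [ 3.  -4.9  0.1]
now-axes mm [  33.3  -22.1 -161.6] target-axes [  30.8  -25.7 -161.6] turn 0.61
tool x dir deg off down: X 3.27 Y -0.39 q [-0.202  0.233  1.884  0.006  0.967 -1.787]
```

Emit:
servo_tool(
  motion=[
    {"grip": 0, "tx": 10, "ty": -7, "tz": -54, "turn": 0.6},
    {"grip": 0, "tx": 10, "ty": -7, "tz": -54, "turn": 0},
    {"grip": 0, "tx": 5, "ty": -5, "tz": -50, "turn": 0},
  ],
)

```text
time_s: 8.15
eef_pos: [0.51, -0.2475, 0.1255]
eef_rot: [-0.512, 0.514, -0.488, -0.486]
wrist_force: [1.1, 0.5, -1.0]
opening: 0.0912
```

```bash
python3 settle.py 2;python3 go.py .517 -.249 .012 90
python3 - <<'E'
from plant import env
from h import *
c=env.camera_params("wrist");im=env.snapshot("wrist");cv2.imwrite("pics/w7.png",im)
for k in("blue","yellow","green"):lids(c,im,k)
E
```

```text
t 8.25 pos [ 0.5104 -0.2502  0.1253] yaw 89.83 tilt 3.05 open 0.0915 F [-0.7  0.8 -0.5]
now-axes mm [113.4  -0.6   1.9] target-axes [113.3  -6.6   1.2] turn -0.17
tool x dir deg off down: X 3.03 Y -0.36 q [-0.487  0.364  1.761  0.023  0.967 -2.068]
blue [360.   90.5] [ 0.4166 -0.1603] diam mm 25.5
blue [383.8  91.8] [ 0.416  -0.1416] diam mm 26.9
blue [446.4  95. ] [ 0.4112 -0.0696] diam mm 41.5
yellow [244.   98.7] [ 0.4268 -0.2653] diam mm 39.3
yellow [279.6 187.8] [ 0.5097 -0.2333] diam mm 19.1
yellow [267.4 216.8] [ 0.5379 -0.2435] diam mm 24.6
green [503.1 161.6] [0.4727 0.0203] diam mm 44.4
```

View pics/w7.png

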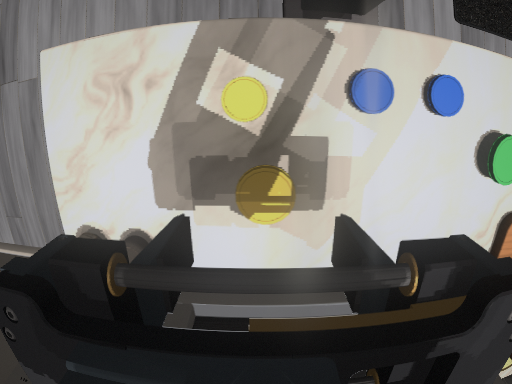

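The large yellow lid spans x 236–295 and y 165–224, centred at about (265.5,194.5).

```bash
python3 - <<'E'
from plant import env
from h import *
c=env.camera_params("wrist")
for p in((265.5,194.5),(236,195),(295,195),(265,165),(265,224)):print(fonz(c,*p,.018).round(4))
E
```

```text
[ 0.5158 -0.2436  0.018 ]
[ 0.5163 -0.2717  0.018 ]
[ 0.5163 -0.2155  0.018 ]
[ 0.487  -0.2441  0.018 ]
[ 0.5467 -0.244   0.018 ]
```

Emit:
servo_tool(
  motion=[
    {"grip": 0, "tx": 45, "ty": 0, "tz": 0, "turn": 0},
    {"grip": 20, "tx": 38, "ty": 0, "tz": 0, "turn": 0},
  ],
)

```text
time_s: 8.55
eef_pos: [0.5153, -0.2469, 0.0433]
eef_rot: [-0.513, 0.515, -0.488, -0.484]
wrist_force: [0.7, 0.8, -0.2]
opening: 0.0851
```

```bash
python3 settle.py 1;python3 go.py .517 -.250 .012 90
```

```text
t 8.6 pos [ 0.5128 -0.2453  0.0388] yaw 89.9 tilt 2.82 open 0.0842 F [-0.1  0.7 -3.3]
now-axes mm [27.  -2.8 -4.6] target-axes [26.8 -4.2 -4.7] turn -0.1
tool x dir deg off down: X 2.81 Y -0.12 q [-0.478  0.466  1.856  0.03   0.776 -2.068]
```

Emit:
servo_tool(
  motion=[
    {"grip": 50, "tx": 24, "ty": -2, "tz": 0, "turn": 0},
  ],
)

```text
time_s: 8.72
eef_pos: [0.5162, -0.2442, 0.0154]
eef_rot: [-0.512, 0.513, -0.488, -0.487]
wrist_force: [0.3, 0.3, -0.7]
opening: 0.0769
```

```bash
python3 settle.py 1;python3 go.py .516 -.246 .012 90
```

```text
t 8.775 pos [ 0.5137 -0.2426  0.0115] yaw 89.98 tilt 2.44 open 0.0746 F [-0.   0.8 -2. ]
now-axes mm [-0.4 -2.3 -3.4] target-axes [-0.5 -2.3 -3.4] turn -0.02
tool x dir deg off down: X 2.44 Y 0.10 q [-0.473  0.505  1.876  0.032  0.724 -2.067]
```

Emit:
servo_tool(
  motion=[
    {"grip": 120, "tx": 1, "ty": -2, "tz": -3, "turn": 0},
    {"grip": 200, "tx": 1.5, "ty": 0, "tz": 0, "turn": 0},
    {"grip": 200, "tx": 1.5, "ty": 0, "tz": 0, "turn": 0},
  ],
)

```text
time_s: 9.15
eef_pos: [0.5162, -0.2446, 0.0106]
eef_rot: [-0.51, 0.511, -0.488, -0.49]
wrist_force: [-3.9, 0.3, 8.8]
opening: 0.0573
```

```bash
python3 settle.py 1;python3 go.py .516 -.246 .012 90
```

```text
t 9.2 pos [ 0.5162 -0.2446  0.0106] yaw 90.1 tilt 2.48 open 0.0573 F [-2.9  0.6  5.3]
now-axes mm [-1.4  0.2 -1.4] target-axes [-1.4  0.2 -1.4] turn 0.1
tool x dir deg off down: X 2.48 Y 0.06 q [-0.474  0.51   1.87   0.031  0.725 -2.07 ]
```

Yellow is gripped (57.3 mm). Lift and go back.

Emit:
servo_tool(
  motion=[
    {"grip": 200, "tx": -55, "ty": 0, "tz": 0, "turn": 0},
    {"grip": 200, "tx": -55, "ty": 0, "tz": 0, "turn": 0},
    {"grip": 200, "tx": -20, "ty": 17, "tz": 51, "turn": 8.5},
    {"grip": 200, "tx": 0, "ty": 25, "tz": 48, "turn": 8.5},
    {"grip": 200, "tx": 0, "ty": 32, "tz": 44, "turn": 8.5},
  ],
)

```text
time_s: 9.82
eef_pos: [0.4606, -0.09, 0.1464]
eef_rot: [0.618, -0.381, 0.585, 0.361]
wrist_force: [-0.5, 0.8, -1.1]
opening: 0.057
```

```bash
python3 settle.py 1;python3 go.py .446 .188 .13 64.5
```

```text
t 9.875 pos [ 0.4566 -0.0845  0.1457] yaw 63.23 tilt 2.77 open 0.0573 F [-4.9  4.4 -1. ]
now-axes mm [ 16.6 133.  238.1] target-axes [ 15.7 126.9 241.4] turn -1.27
tool x dir deg off down: X 2.75 Y 0.29 q [-0.219  0.192  1.954  0.019  0.949 -1.332]
```

Emit:
servo_tool(
  motion=[
    {"grip": 200, "tx": 0, "ty": 27, "tz": 50, "turn": -1.2},
    {"grip": 200, "tx": 0, "ty": 27, "tz": 50, "turn": 0},
    {"grip": 200, "tx": 0, "ty": 27, "tz": 50, "turn": 0},
    {"grip": 200, "tx": 0, "ty": 27, "tz": 50, "turn": 0},
    {"grip": 200, "tx": 0, "ty": 15, "tz": 25, "turn": 0},
  ],
)

```text
time_s: 10.5
eef_pos: [0.4446, 0.1772, 0.1508]
eef_rot: [0.617, -0.385, 0.579, 0.368]
wrist_force: [0.7, -0.5, -0.0]
opening: 0.0574
```

```bash
python3 settle.py 2;python3 go.py .4465 .188 .11 64.5
```

```text
t 10.6 pos [0.4448 0.1773 0.1508] yaw 64.5 tilt 3.37 open 0.0573 F [ 0.3  0.1 -1. ]
now-axes mm [40.9  5.1  9.1] target-axes [40.8  3.  10.4] turn -0.0
tool x dir deg off down: X 3.34 Y 0.43 q [ 0.365  0.203  1.925 -0.017  0.956 -0.751]
```

Emit:
servo_tool(
  motion=[
    {"grip": 200, "tx": 15, "ty": 4, "tz": 10, "turn": 0},
    {"grip": 200, "tx": 20, "ty": 1, "tz": 1, "turn": 0},
  ],
)

```text
time_s: 10.85
eef_pos: [0.4483, 0.1899, 0.116]
eef_rot: [0.618, -0.386, 0.578, 0.368]
wrist_force: [0.7, 1.1, -1.1]
opening: 0.0577
```

```bash
python3 settle.py 1;python3 go.py .4465 .188 .045 64.5
```

```text
t 10.9 pos [0.4464 0.1889 0.1133] yaw 64.45 tilt 3.28 open 0.0574 F [-0.5 -0.  -2.6]
now-axes mm [68.2  2.8 -2.8] target-axes [68.3 -0.5 -0.8] turn -0.05
tool x dir deg off down: X 3.26 Y 0.38 q [ 0.387  0.256  1.965 -0.02   0.866 -0.725]
```

Well aligned. Descend in steps.

Emit:
servo_tool(
  motion=[
    {"grip": 200, "tx": 25, "ty": 2, "tz": -1, "turn": 0},
  ],
)

```text
time_s: 11.02
eef_pos: [0.4467, 0.1888, 0.0883]
eef_rot: [0.617, -0.385, 0.579, 0.367]
wrist_force: [-0.2, -0.1, -1.3]
opening: 0.0574
```

```bash
python3 settle.py 1;python3 go.py .4465 .188 .045 64.5
```

```text
t 11.075 pos [0.4433 0.1874 0.0844] yaw 64.37 tilt 2.91 open 0.0571 F [-1.8 -0.8 -3.3]
now-axes mm [39.5 -0.9  0.9] target-axes [39.4 -2.6  1.9] turn -0.13
tool x dir deg off down: X 2.90 Y 0.23 q [ 0.387  0.292  2.005 -0.021  0.797 -0.722]
```

Emit:
servo_tool(
  motion=[
    {"grip": 200, "tx": 22, "ty": 2, "tz": -1, "turn": 0},
  ],
)

```text
time_s: 11.2
eef_pos: [0.4438, 0.1872, 0.0628]
eef_rot: [0.616, -0.385, 0.581, 0.367]
wrist_force: [3.6, -3.3, 6.0]
opening: 0.0574
```

```bash
python3 settle.py 1;python3 go.py .4465 .188 .045 64.5
```

```text
t 11.25 pos [0.4431 0.1861 0.0599] yaw 64.35 tilt 2.97 open 0.0567 F [  9.3  -4.7 -10.2]
now-axes mm [15.  -1.6  2.8] target-axes [14.9 -2.3  3.2] turn -0.15
tool x dir deg off down: X 2.96 Y 0.13 q [ 0.386  0.325  2.036 -0.026  0.732 -0.718]
```

There's light side contact, with the fingers about 3 mm toward −x. Shift back while descending.

Emit:
servo_tool(
  motion=[
    {"grip": 200, "tx": 3, "ty": -3, "tz": 2, "turn": 0},
  ],
)

```text
time_s: 11.38
eef_pos: [0.4468, 0.1858, 0.0567]
eef_rot: [0.614, -0.385, 0.583, 0.367]
wrist_force: [0.0, 0.3, -0.8]
opening: 0.0572
```

```bash
python3 settle.py 1;python3 go.py .4465 .188 .045 64.5
```

```text
t 11.425 pos [0.4472 0.1859 0.0564] yaw 64.27 tilt 2.9 open 0.0573 F [ 1.1  0.2 -0.9]
now-axes mm [11.4  2.   1.3] target-axes [11.4  1.5  1.6] turn -0.23
tool x dir deg off down: X 2.90 Y 0.10 q [ 0.382  0.335  2.031 -0.026  0.728 -0.72 ]
```

Emit:
servo_tool(
  motion=[
    {"grip": 200, "tx": 10, "ty": 0, "tz": 1, "turn": 0},
  ],
)

```text
time_s: 11.55
eef_pos: [0.4487, 0.1869, 0.0468]
eef_rot: [0.615, -0.385, 0.583, 0.367]
wrist_force: [0.7, -0.8, -1.0]
opening: 0.0573
```

```bash
python3 settle.py 1;python3 go.py .4465 .188 .045 64.5
```

```text
t 11.6 pos [0.4478 0.1866 0.0453] yaw 64.24 tilt 2.82 open 0.0574 F [-0.4  0.2 -2.1]
now-axes mm [0.3 1.8 0.7] target-axes [0.3 1.8 0.7] turn -0.26
tool x dir deg off down: X 2.82 Y 0.08 q [ 0.383  0.354  2.04  -0.026  0.702 -0.718]
```

Emit:
servo_tool(
  motion=[
    {"grip": 200, "tx": 2, "ty": 1.5, "tz": 0, "turn": 0},
    {"grip": 40, "tx": 1, "ty": 1, "tz": 0, "turn": 0},
    {"grip": 40, "tx": 1, "ty": 1, "tz": 0, "turn": 0},
  ],
)

```text
time_s: 11.98
eef_pos: [0.4461, 0.1878, 0.0433]
eef_rot: [0.614, -0.386, 0.583, 0.366]
wrist_force: [0.0, 0.3, -0.4]
opening: 0.0744
```

```bash
python3 go.py .4465 .188 .12 64.5
```

```text
t 11.975 pos [0.4461 0.1878 0.0433] yaw 64.32 tilt 3.01 open 0.0744 F [ 0.   0.3 -0.4]
now-axes mm [-76.5  -3.9   2.1] target-axes [-76.7  -0.3   0.3] turn -0.18
tool x dir deg off down: X 3.01 Y 0.04 q [ 0.388  0.354  2.047 -0.03   0.692 -0.712]
```

Emit:
servo_tool(
  motion=[
    {"grip": 40, "tx": -30, "ty": -1, "tz": 0, "turn": 0},
    {"grip": 40, "tx": -45, "ty": 0, "tz": 0, "turn": 0},
    {"grip": 0, "tx": -50, "ty": 0, "tz": 0, "turn": 0},
    {"grip": 0, "tx": -10, "ty": 0, "tz": 0, "turn": 0},
  ],
)

```text
time_s: 12.48
eef_pos: [0.4379, 0.1874, 0.18]
eef_rot: [0.612, -0.385, 0.584, 0.367]
wrist_force: [-0.4, -0.1, 0.3]
opening: 0.0907
```

```bash
python3 settle.py 2;python3 go.py .4465 .188 .12 64.5
python3 - <<'E'
from plant import env
from h import *
c=env.camera_params("wrist");im=env.snapshot("wrist");a=im[110:290,150:390];cv2.imwrite("pics/w8.png",cv2.resize(a,None,fx=3,fy=3,interpolation=cv2.INTER_CUBIC))
m=cv2.inRange(cv2.cvtColor(im,cv2.COLOR_BGR2HSV),(20,110,40),(36,255,255))
N,l,st,ce=cv2.connectedComponentsWithStats(m)
for i in range(1,N):
    if st[i,4]>300:print(st[i],fcirc(c,(l==i).astype(np.uint8),.052),fonz(c,*ce[i],.052))
im=env.snapshot("side");cv2.imwrite("pics/s8.png",cv2.resize(im[110:230,190:310],None,fx=5,fy=5,interpolation=cv2.INTER_CUBIC))
E
```

```text
t 12.575 pos [0.4368 0.1869 0.1778] yaw 64.34 tilt 2.48 open 0.0912 F [ 0.6  1.3 -0.2]
now-axes mm [58.2 -5.9  4.2] target-axes [57.8 -8.3  5.2] turn -0.16
tool x dir deg off down: X 2.48 Y -0.13 q [ 0.393  0.179  1.879 -0.021  1.045 -0.719]
[ 237  166   55   56 2429] (array([0.44853632, 0.1871528 ]), np.float64(0.02862759482205055)) [0.44766284 0.18748352 0.052     ]
```

View pics/w8.png

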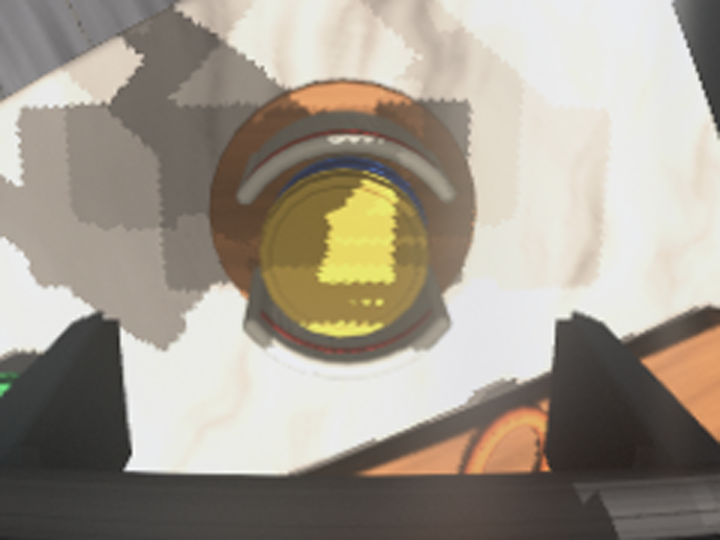

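View pics/s8.png

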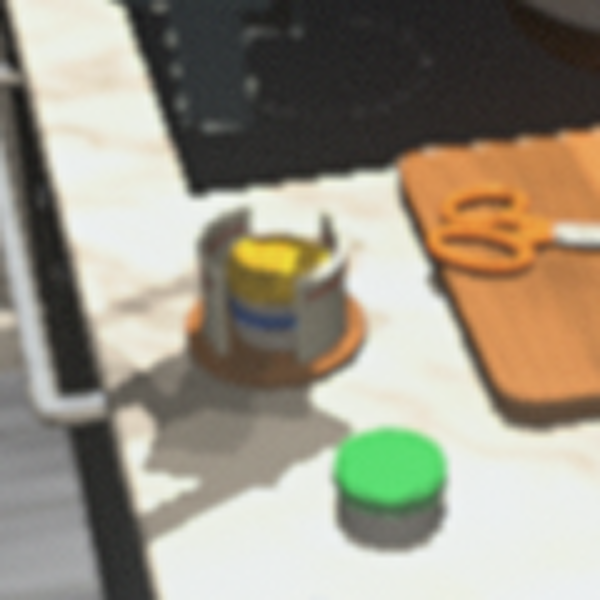

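Yellow sits flat on blue at the red line. Its lid fits 57 mm across at z = 0.052 and is about 3 mm off the axis, and green hasn't moved. The gripper is clear, so I'm handing in.

```bash
python3 -c "
from plant import env
print(env.job_done())"
```

```text
the job is handed in; nothing more can be done
None
```

I stacked the large blue tin (24 mm) and then the large yellow tin (18 mm) in the tube, and handed the job in at about 12.7 s. No verdict came back.

**Last checks:**
- **Height:** the yellow lid's outline fits a 57 mm circle at the red line's height (52 mm), so its top is where it should be. The side picture shows yellow on blue, both upright inside the walls.
- **Centring:** the yellow lid is about 3 mm off the tube's axis. The blue tin looked flat and centred when I last saw its lid.
- **Green tin:** I never touched it, and it stands upright where it was.
- **Robot:** the gripper is open and clear of everything.

**What did not go cleanly:**
- The arm drifted a little with every move, so the tool was tilted about 3° through most of the work.
- That caused one light contact with the tube wall, about 15 N in all, while the yellow tin went in. I corrected it before going deeper.
- The cameras disagreed with each other by up to about 10 mm on the tins' positions. That was inside the gripper's clearance, and both grasps measured about 57 mm as expected.

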